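Set the fence stop in its notch and push the batten up to it

TASK

Set up the cutting jig: push the black sliding stop along the aluminium fence until its spring pin drops into the notch of the brass clip with the red flag, then push the wooden batten along its channel until its end touches the stop, leaving the stop in the notch. Only push: do not lift the batten or pull the pin up, leave the other loose things alone, and finish with the gripper clear of everything.

Things in the scene. Friction and masses are not known exactly. Their poses are not given: they have to be found in the camera images.
- jig: Fixed cutting jig; origin under the centre of its 140 x 480 x 18 mm plywood base, y along the fence, x away from the robot. Aluminium fence: x = 20 to 60 mm, top 58 mm above the table. Low guide strip: x = -26 to -18 mm, top 26 mm above the table. Between them the batten's 38 mm channel, floor 18 mm above the table. All run y = -240 to 240 mm.
- stop_centre (a point): Centre of the bridge (44 x 44 mm, 66 to 98 mm above the table) of the black stop that rides on the fence; a block 36 x 24 mm hangs from it into the channel. It slides only along jig y; starts at the +y end, must go to -y. Runs at 1 N; about 3 N climbs the clip's ramp, then the force dips as the pin drops in the notch and centres the stop; 10 to 16 N drives it out again, either way.
- stop_push (a point): Centre of the stop's +y end face, the one to push (44 mm wide in jig x, 66 to 98 mm above the table, upright), 22 mm from stop_centre. The fence top below it, 58 mm above the table, is clear. A stop pushed past the notch can be pushed back at its opposite face. Over the clip push slowly, about 15 mm/s: at speed the ramp and the wall of the notch feel harder.
- stop_face (a point): Centre, at the batten's half height (34 mm above the table), of the steel-faced -y face of the stop's hanging block, against which the batten's end must come; 12 mm in -y from stop_centre. Its axes are those of the jig.
- pin (a joint): Height (m) of the stop's spring pin, seen as a brass knob 18 mm across, its top 117 mm above the table: about 0 on the plain fence, about 0.0047 on the crests beside the notch, under 0.0015 when dropped into the notch. Sprung down with 3 to 4 N; can be pulled up to 0.014.
- notch (a point): Notch of the brass clip on the fence's centre line, at the fence top, 58 mm above the table; axes as the jig. The clip is fixed, at a new place along the fence each time. The stop is in the notch when stop_centre and notch agree along jig y. Crests 6.5 mm, ramp ends 18 mm either side. A red flag, 14 mm wide, stands behind the fence at the notch, to 96 mm above the table.
- batten_mid (a point): Centre (34 mm above the table) of the loose light wooden batten, 32 x 130 x 32 mm, about 0.09 kg, lying with its 130 mm length along the jig's y axis in the channel, in the -y half of the jig. Its own axes: y along its length, towards the stop.
- batten_end (a point): Centre of the batten's +y end, the one that must touch the stop; 65 mm from batten_mid.
- dark_block: Bystander: loose dark wooden block, 60 x 60 x 45 mm; origin at the centre of its underside.
- glue: Bystander: loose squeeze bottle of wood glue, white with a blue cap, 49 x 67 x 209 mm, standing; origin at the centre of its underside.
- plane: Bystander: loose blue block plane, 48 x 171 x 54 mm; origin at the centre of its underside.
There are look-alikes about, which are no part of the job. Of the things like the part that bears batten_mid, leave any that is blue or purple; of the rest the smaller one is meant.

How it is judged:
By the outcome, as a careful person would: the job done as asked, in the order asked, and still so for the second after the job is handed in, with the robot touching nothing.
It also fails if it takes over 58 s, if anything falls off the work surface, if the arm or the gripper's body presses on something with over 40 N, if the wrist force passes 120 N, or if a joint passes its speed limit or range.

ROBOT

A 7-joint arm with a two-finger parallel gripper is mounted at the origin on the work surface; the furniture and walls round the work are solid. World frame = base frame: x ahead of the robot, y to its left, z up, the work surface at z = 0. Lengths are in m, angles in rad, forces in N, time in s.
With the tool pointing down it reaches from about 0.4 to 0.85 m from the base axis. Payload 10.4 kg.
Tool frame: the origin (TCP) lies at the centre of the arm's flange, where the gripper is bolted on; the fingertips stand 173 mm ahead of it and the grasp point (between the pads) lies 155 mm ahead of it; z points along the fingers, y is the line along which they close (so a half turn about z gives the same grasp; the last joint's range is limited). The gripper opens to 85 mm and grips with 20 to 120 N. Pads are 22 mm wide; open, the fingers measure 114 mm over their backs; the gripper's body (76 mm by 85 mm) begins 54 mm behind the grasp point. The pads swing forward as they close: fully open they stand 13 mm farther back than shut.
Start: joints at [-0.023, 0.332, -0.065, 1.46, 0.022, 1.35, -0.088], TCP at [0.625, 0, 0.405] pointing down, gripper open.
Joint ranges: [-2.6, 2.6], [-0.5, 2.12], [-1.47, 1.34], [0.16, 2.42], [-1.27, 4.41], [0.06, 2.06], [-2.6, 2.6]. Speed limits (rad/s): [2.22, 2.22, 2.79, 2.79, 3.14, 3.14, 3.14].

INTERFACE

Orientations are given as a unit quaternion [x, y, z, w].
In Python, from workcell import manip, viewer, finder gives the robot as it stands.
- The arm moves only by the tool arm_command, never from a script. Its argument "plan" is a list of rows, each an object with "dp": the shift along the tool's x, y, z in mm, a list of three; "spin": the turn about the tool's z in rad. A call has 1 to 5 rows; each row shifts and turns the commanded pose from where the row before left it, along the tool's axes as they then stand; what a row does not reach is not made up. A row lasts 1/10 s, in which the tool goes at most 50 mm and 8.59 degrees, less where a joint would pass 70% of its speed; a pose out of reach is approached as far as the arm can. A call is refused whole if a number of a shift passes 50 or a number of a turn 0.15, either way. A call with a gripper value outside its range is refused whole. "grip" is the closure, from -1 (fully open) to 1 (shut), set as the call begins (left out, the last holds). The fingers move at their own pace and stop on an object; "newtons" is the grip in N (left out, the last holds). Time passes only in rows, so rows that do not move let the fingers close. It gives the time, the measured TCP pose, the force, the opening and the grip force at its end, in the units of the state.
- manip.get_obs(): the state, without advancing time (a new reading comes with each control period).
- viewer.camera(name): name is "scene" or "side" or "wrist"; returns the picture (420x560x3 uint8, blue, green, red); there is no depth.
- viewer.camera_params(name): a dict with "vertical_fov" (degrees; the focal length in pixels is half the picture's height over the tangent of half this angle, whatever the lens; pixels are square), "cx", "cy" (the principal point, pixels), "R" (3x3) and "t" (3): a world point X has camera coordinates R X + t; the wrist camera has in their place "T_tool_cam" (4x4, takes a point from camera to tool coordinates, whose origin is the TCP and whose axes are the flange's). Camera axes: x right, y down, z forward; pixel columns grow to the right and rows downward; lengths in m; the calibration is good to about 2 mm. A picture is of the moment at which its call begins: read the wrist's pose just before it. camera_params takes no time and is no camera call.
- manip.hand_in(): hands the job in; it is judged then, once.
Trained networks look in the newest picture that a camera, given by its name, has taken for a name from the list of things; names that differ only in an ending like _2 or _b are one class to them, and where a whole thing is asked for, a point or a joint stands for the part that bears it (a point fixed in the world has none). Each returns a list of dicts, best first, with "score" (0 to 1); they miss things now and then, are a little off and sometimes report something else, mostly with a low value. They report only what shows in the picture. A call takes as long as a camera call. They do not tell look-alikes from the thing itself.
- finder.find_in(camera, thing): "position" ([x, y, z] in m, in world coordinates, good to about 4 mm: the middle of the surface that is visible of it).
The state is a dict: "clock": time; "joint_pos": joint angles; "joint_velocities": joint speeds; "tau": joint torques, N m; "position": TCP position; "ee_rot": TCP orientation; "ft_force": force on the tool from outside, world axes, zero at the start; "torque": the same for the moment, N m; "grip_width": opening from 0.0 (shut) to 1.0 (fully open); "grasp_force": force on a finger pad.
Only numpy, scipy, OpenCV 4.12 (cv2) and the standard library are available. Lean on these libraries where they do the work, as an engineer would, in place of code of your own. Each camera call takes 0.05 s, during which the arm holds its last target. There are 200 camera calls.

## Working session

There is one attempt and no reset: what is moved stays moved. The work goes in short steps, Python scripts to look and compute and a tool call to move; the robot and the scene stay as the last step left them, time stands still between calls to the robot, and variables do not carry over. Pictures are saved under pics/ and viewed, at most 10 in all, crops included, and the job is handed in when it is done.

Besides the shell and the picture viewer there is one more tool, called after "Emit:" as a command line: name --argument value ..., lists and objects as JSON in quotes. arm_command: Moves the arm, as the interface text tells. Its arguments: {"type":"object","properties":{"plan":{"type":"array","items":{"type":"object","properties":{"dp":{"type":"array","items":{"type":"number"}},"spin":{"type":"number"}}}},"grip":{"type":"number"},"newtons":{"type":"number"}},"required":["plan"]}

```bash
mkdir -p pics; cat > h.py <<'E'
import numpy as np, cv2
from workcell import manip, viewer, finder
from scipy.spatial.transform import Rotation as Ro
def K(p,h=420):
    f=h/2/np.tan(np.radians(p["vertical_fov"])/2); return f,p["cx"],p["cy"]
def ext(name,o=None):
    p=viewer.camera_params(name)
    if name=="wrist":
        o=o or manip.get_obs(); T=np.eye(4);T[:3,:3]=Ro.from_quat(o["ee_rot"]).as_matrix();T[:3,3]=o["position"]
        W=T@np.array(p["T_tool_cam"]); R=W[:3,:3].T; return p,R,-R@W[:3,3]
    return p,np.array(p["R"]),np.array(p["t"])
def proj(E,X):
    p,R,t=E; f,cx,cy=K(p); c=R@np.array(X)+t; return np.array([cx+f*c[0]/c[2],cy+f*c[1]/c[2]])
def back(E,uv,z):
    p,R,t=E; f,cx,cy=K(p); d=R.T@np.array([(uv[0]-cx)/f,(uv[1]-cy)/f,1]); C=-R.T@t
    return C+d*(z-C[2])/d[2]
E
python3 - <<'E'
from h import *
o=manip.get_obs(); print(o["clock"],o["position"],o["ee_rot"])
for c in ["scene","side","wrist"]:
    im=viewer.camera(c); cv2.imwrite(f"pics/{c}0.png",im); 
    E=ext(c)
    print(c,viewer.camera_params(c).get("vertical_fov"))
    for th in ["jig","stop_centre","stop_push","pin","notch","batten_mid","batten_end","dark_block","glue","plane"]:
        try:
            for r in finder.find_in(c,th)[:4]: print(" ",th,round(r["score"],2),np.round(r["position"],3),np.round(proj(E,r["position"])))
        except Exception as e: print(th,e)
print(manip.get_obs()["clock"])
E
```

```text
0.0 [6.24871591e-01 1.20494932e-05 4.03906374e-01] [ 7.07090106e-01  7.07123086e-01 -5.36303658e-04 -4.86099912e-04]
scene 44.88204574942615
  jig 0.91 [0.508 0.057 0.018] [270. 235.]
  stop_centre 0.69 [0.524 0.129 0.078] [246. 224.]
  stop_push 0.67 [0.522 0.132 0.085] [246. 223.]
  notch 0.47 [0.571 0.055 0.059] [257. 216.]
  notch 0.24 [0.423 0.426 0.045] [175. 290.]
  batten_mid 0.94 [ 0.514 -0.137  0.048] [315. 206.]
  batten_mid 0.7 [ 0.311 -0.202  0.019] [375. 231.]
  batten_end 0.72 [ 0.514 -0.137  0.046] [315. 206.]
  batten_end 0.69 [0.422 0.426 0.044] [176. 290.]
  batten_end 0.66 [ 0.378 -0.337  0.041] [387. 203.]
  batten_end 0.62 [ 0.734 -0.161  0.03 ] [278. 186.]
  dark_block 0.82 [0.423 0.424 0.044] [177. 290.]
  glue 0.64 [0.759 0.018 0.091] [232. 183.]
  glue 0.56 [ 0.513 -0.136  0.048] [315. 206.]
  plane 0.61 [ 0.489 -0.425  0.028] [379. 188.]
side 52.7797070035121
  jig 0.81 [ 0.511 -0.038  0.02 ] [283. 225.]
  jig 0.56 [ 0.494 -0.484  0.034] [382. 344.]
  stop_push 0.58 [0.523 0.11  0.089] [262. 178.]
  notch 0.51 [0.566 0.062 0.061] [282. 189.]
  batten_mid 0.
[... 628 characters left out ...]
entre 0.66 [0.552 0.116 0.098] [185.  57.]
  stop_centre 0.54 [ 0.525 -0.144  0.049] [194. 306.]
  stop_push 0.9 [0.548 0.116 0.099] [180.  58.]
  pin 0.94 [0.553 0.122 0.12 ] [177.  45.]
  notch 0.81 [0.562 0.056 0.059] [212. 132.]
  batten_mid 0.92 [ 0.526 -0.145  0.049] [196. 307.]
  batten_mid 0.83 [ 0.373 -0.334  0.027] [103. 411.]
  batten_mid 0.67 [ 0.298 -0.209  0.037] [ 23. 344.]
  batten_mid 0.6 [ 0.723 -0.172  0.045] [359. 324.]
  batten_end 0.75 [ 0.371 -0.334  0.024] [102. 409.]
  batten_end 0.72 [ 0.722 -0.167  0.042] [359. 319.]
  batten_end 0.66 [ 0.529 -0.14   0.05 ] [197. 304.]
  batten_end 0.39 [0.562 0.057 0.06 ] [213. 132.]
  glue 0.7 [0.76  0.01  0.144] [459. 204.]
1.65
```

View pics/wrist0.png

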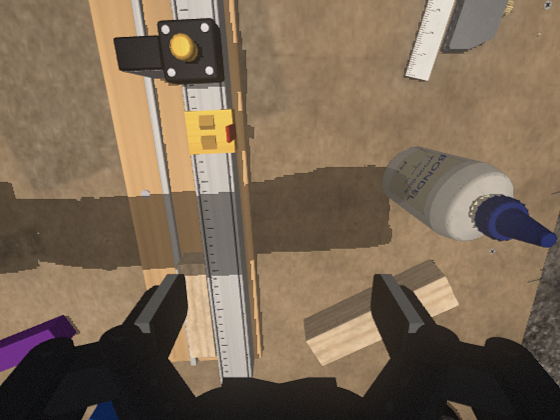

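View pics/scene0.png

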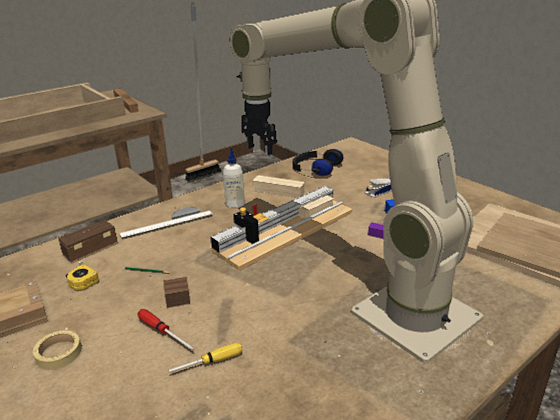

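View pics/side0.png

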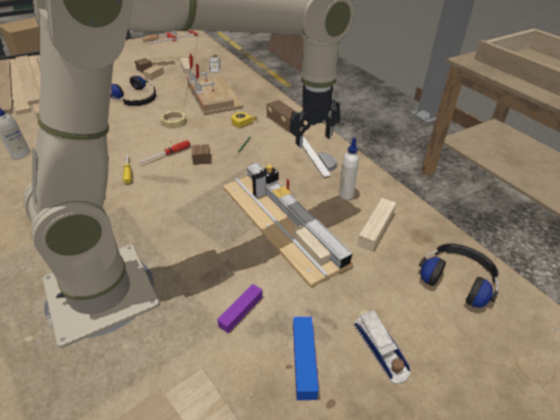

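Candidates for the batten, in the wrist picture:
- Wooden piece in the channel, about (200,320).
- Loose wooden piece outside the jig, about (380,312).
- Purple piece, about (35,345), and blue piece, about (100,411). Both are excluded by colour.

The channel piece looks like the smaller wooden one and lies where it should. I'll confirm it in an enlarged crop, and look closely at the stop and clip too.

```bash
python3 - <<'E'
import cv2
im=cv2.imread("pics/wrist0.png")
cv2.imwrite("pics/c1.png",cv2.resize(im[0:200,80:280],None,fx=3,fy=3,interpolation=cv2.INTER_CUBIC))
cv2.imwrite("pics/c2.png",cv2.resize(im[240:390,120:470],None,fx=2.25,fy=2.25,interpolation=cv2.INTER_CUBIC))
E
```

```text
(no output)
```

View pics/c1.png

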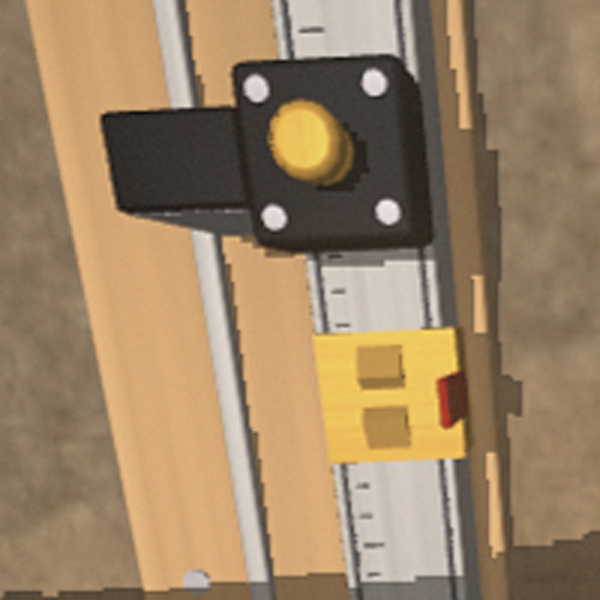

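View pics/c2.png

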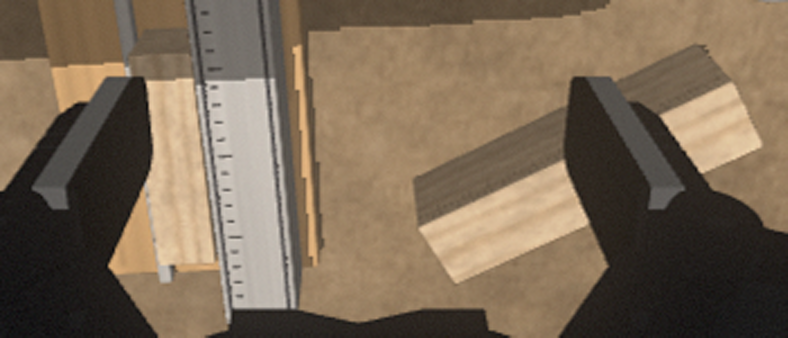

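c1 shows the stop with its knob at about crop (302,138), and the clip with the red flag at crop (452,400). c2 shows the batten in the channel at crop (180,170), narrower and smaller than the loose piece at crop (590,165). The channel piece is the one meant, so now the geometry.

```bash
python3 - <<'E'
from h import *
E=ext("wrist"); p=E[0]; print([k for k in p], p["cx"],p["cy"])
c1=lambda u,v:(80+(u+.0)/3,v/3.); c2=lambda u,v:(120+u/2.25,240+v/2.25)
def ln(n,a,b,z):
    A,B=back(E,a,z),back(E,b,z); d=A-B; print(n,np.round(A,4),np.round(B,4),"yaw deg",round(np.degrees(np.arctan2(-d[0],d[1])),2))
ln("fenceL",c1(280,0),c2(230,320),.058)
ln("fenceR",c1(415,0),c2(294,308),.058)
ln("guideL",c1(157,0),c1(250,590),.026)
ln("plyL",c1(28,0),c1(145,590),.018)
for q in [(315,335),(457,328),(466,458),(332,464)]: print("clip",np.round(back(E,c1(*q),.062),4))
for q in [(235,63),(395,57),(415,240),(255,245)]: print("bridge",np.round(back(E,c1(*q),.098),4))
print("knob",np.round(back(E,c1(302,138),.117),4))
for q in [(447,375),(467,372),(465,420),(445,428)]: print("flag",np.round(back(E,c1(*q),.096),4))
for q in [(132,53),(190,53),(160,267),(216,263)]: print("batten",np.round(back(E,c2(*q),.050),4))
E
```

```text
['vertical_fov', 'cx', 'cy', 'T_tool_cam'] 278.82917284187386 212.28950885998742
fenceL [0.5354 0.1658 0.058 ] [ 0.5537 -0.2495  0.058 ] yaw deg 2.51
fenceR [0.5737 0.1658 0.058 ] [ 0.5897 -0.241   0.058 ] yaw deg 2.25
guideL [0.488  0.1744 0.026 ] [ 0.4953 -0.0165  0.026 ] yaw deg 2.18
plyL [0.4436 0.1766 0.018 ] [ 0.452  -0.0187  0.018 ] yaw deg 2.47
clip [0.5381 0.0752 0.062 ]
clip [0.5821 0.0772 0.062 ]
clip [0.5831 0.0374 0.062 ]
clip [0.5399 0.0356 0.062 ]
bridge [0.534  0.1413 0.098 ]
bridge [0.5744 0.1426 0.098 ]
bridge [0.5769 0.0999 0.098 ]
bridge [0.5343 0.0987 0.098 ]
knob [0.5545 0.1213 0.117 ]
flag [0.5834 0.0651 0.096 ]
flag [0.589  0.0659 0.096 ]
flag [0.5879 0.0528 0.096 ]
flag [0.5821 0.0506 0.096 ]
batten [ 0.5125 -0.0877  0.05  ]
batten [ 0.5415 -0.0877  0.05  ]
batten [ 0.515  -0.2201  0.05  ]
batten [ 0.5464 -0.2174  0.05  ]
```

The measurements agree with the given sizes: bridge 43 mm, clip 40 mm, batten 131 mm. Jig yaw is 2.35°. The stop has about 64 mm to travel, and the batten then about 133 mm. Moving to the +y side of the stop.

Emit:
arm_command --plan '[{"dp": [0, 0, 0], "spin": -0.041}, {"dp": [43, -16, 0]}, {"dp": [43, -16, 0]}, {"dp": [43, -16, 0]}, {"dp": [43, -16, 0]}]' --grip 1 --newtons 40

```text
invalid input at $.plan[1]: expected keys dp, spin
```

Emit:
arm_command --plan '[{"dp": [0, 0, 30]}, {"dp": [0, 0, 30]}, {"dp": [0, 0, 20]}, {"dp": [0, 0, 0]}, {"dp": [0, 0, 0]}]'

```text
invalid input at $.plan[0]: expected keys dp, spin
```

Emit:
arm_command --plan '[{"dp": [0, 0, 0], "spin": -0.041}, {"dp": [43, -16, 0], "spin": 0}, {"dp": [43, -16, 0], "spin": 0}, {"dp": [43, -16, 0], "spin": 0}, {"dp": [43, -16, 0], "spin": 0}]' --grip 1 --newtons 40

```text
clock: 2.15
position: [0.5531, 0.1707, 0.4049]
ee_rot: [0.693, 0.721, 0.0, 0.0]
ft_force: [0.6, 0.8, 0.7]
grip_width: 0.143
grasp_force: 0.0
```

Emit:
arm_command --plan '[{"dp": [0, 0, 20], "spin": 0}, {"dp": [0, 0, 30], "spin": 0}, {"dp": [0, 0, 20], "spin": 0}, {"dp": [0, 0, 0], "spin": 0}, {"dp": [0, 0, 0], "spin": 0}]'

```text
clock: 2.65
position: [0.5542, 0.1693, 0.3353]
ee_rot: [0.693, 0.721, 0.0, 0.0]
ft_force: [1.2, 0.6, 0.0]
grip_width: 0.003
grasp_force: 0.0
```

Emit:
arm_command --plan '[{"dp": [0, 0, 30], "spin": 0}, {"dp": [0, 0, 30], "spin": 0}, {"dp": [0, 0, 28], "spin": 0}, {"dp": [0, 0, 0], "spin": 0}, {"dp": [0, 0, 0], "spin": 0}]'

```text
clock: 3.15
position: [0.5547, 0.1694, 0.2484]
ee_rot: [0.692, 0.721, 0.001, 0.0]
ft_force: [-0.6, 1.1, 1.3]
grip_width: 0.001
grasp_force: 0.0
```

```bash
python3 - <<'E'
from h import *
o=manip.get_obs(); print(o["clock"],o["position"],o["ft_force"])
im=viewer.camera("wrist"); cv2.imwrite("pics/w1.png",im)
E
```

```text
3.15 [0.55465189 0.16941649 0.24842188] [-0.61968482  1.11563332  1.29431804]
```

View pics/w1.png

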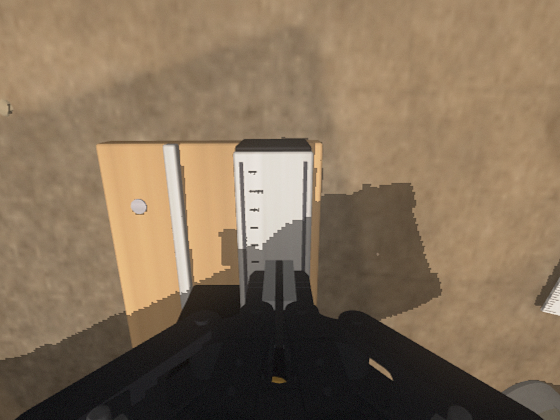

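The picture shows the shut fingers centred over the fence at about (280,280), with the stop behind them. Pushing now.

Emit:
arm_command --plan '[{"dp": [-4, 0, 0], "spin": 0}, {"dp": [-4, 0, 0], "spin": 0}, {"dp": [-4, 0, 0], "spin": 0}, {"dp": [-3, 0, 0], "spin": 0}, {"dp": [-3, 0, 0], "spin": 0}]'

```text
clock: 3.7
position: [0.5549, 0.1511, 0.247]
ee_rot: [0.693, 0.721, 0.0, 0.0]
ft_force: [0.1, 1.6, 1.2]
grip_width: 0.001
grasp_force: 0.5
```

Emit:
arm_command --plan '[{"dp": [-4, 0, 0], "spin": 0}, {"dp": [-4, 0, 0], "spin": 0}, {"dp": [-4, 0, 0], "spin": 0}, {"dp": [-3, 0, 0], "spin": 0}, {"dp": [-3, 0, 0], "spin": 0}]'

```text
clock: 4.2
position: [0.5555, 0.133, 0.2467]
ee_rot: [0.692, 0.721, 0.0, 0.0]
ft_force: [0.6, 0.4, 0.1]
grip_width: 0.001
grasp_force: 0.5
```

Emit:
arm_command --plan '[{"dp": [-2, 0, 0], "spin": 0}, {"dp": [-2, 0, 0], "spin": 0}, {"dp": [-2, 0, 0], "spin": 0}, {"dp": [-1.5, 0, 0], "spin": 0}, {"dp": [-1.5, 0, 0], "spin": 0}]'

```text
clock: 4.7
position: [0.5559, 0.1242, 0.2467]
ee_rot: [0.692, 0.721, 0.0, 0.0]
ft_force: [0.8, 0.4, -1.0]
grip_width: -0.002
grasp_force: 0.5
```

```bash
python3 - <<'E'
from h import *
im=viewer.camera("side"); cv2.imwrite("pics/s1.png",cv2.resize(im[130:280,180:380],None,fx=4,fy=4,interpolation=cv2.INTER_CUBIC))
E=ext("side")
for th in ["stop_centre","stop_push","notch","pin"]:
    for r in finder.find_in("side",th)[:2]: print(th,round(r["score"],2),np.round(r["position"],3))
for n,y in [("stop-if-contact",.1242-.033),("stop-orig",.121)]: print(n,(proj(E,(.557,y,.098))-[180,130])*4)
E
```

```text
stop_centre 0.68 [0.527 0.08  0.085]
stop_push 0.82 [0.524 0.08  0.085]
stop_push 0.17 [ 0.512 -0.162  0.055]
notch 0.61 [ 0.51  -0.039  0.016]
notch 0.53 [0.561 0.058 0.06 ]
pin 0.64 [ 0.759 -0.015  0.109]
stop-if-contact [378.57708934 180.34572039]
stop-orig [359.06360682 160.0612362 ]
```

View pics/s1.png

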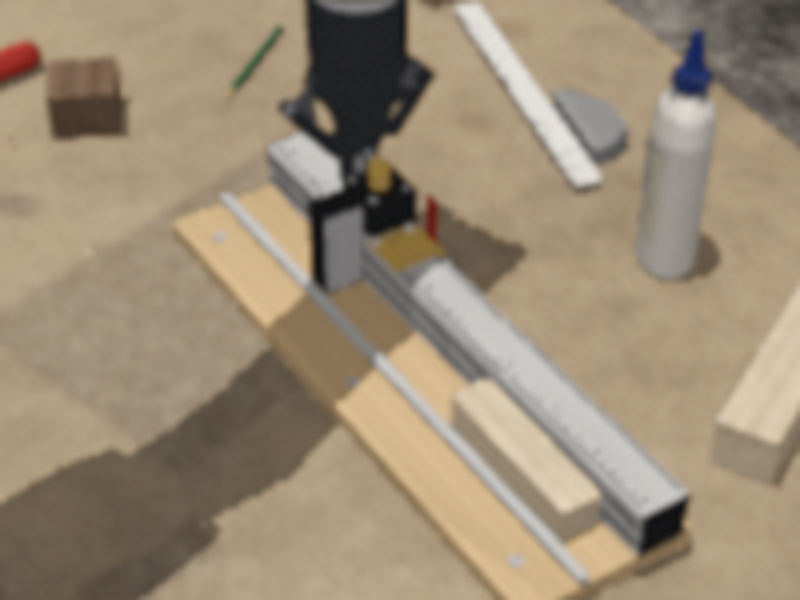

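The stop is in contact and has moved about 30 mm: its block is at (335,240) and the clip at (405,250) in the crop. Slowing to 15 mm/s over the clip.

Emit:
arm_command --plan '[{"dp": [-2, 0, 0], "spin": 0}, {"dp": [-2, 0, 0], "spin": 0}, {"dp": [-1.5, 0, 0], "spin": 0}, {"dp": [-1.5, 0, 0], "spin": 0}, {"dp": [-1.5, 0, 0], "spin": 0}]'

```text
clock: 5.45
position: [0.5561, 0.1156, 0.2467]
ee_rot: [0.692, 0.721, -0.0, -0.0]
ft_force: [-0.2, 0.9, 0.1]
grip_width: -0.001
grasp_force: 0.5
```

Emit:
arm_command --plan '[{"dp": [-1.5, 0, 0], "spin": 0}, {"dp": [-1.5, 0, 0], "spin": 0}, {"dp": [-1.5, 0, 0], "spin": 0}, {"dp": [-1.5, 0, 0], "spin": 0}, {"dp": [-1.5, 0, 0], "spin": 0}]'

```text
clock: 5.95
position: [0.5565, 0.1082, 0.2467]
ee_rot: [0.692, 0.721, 0.0, -0.0]
ft_force: [-0.5, 2.7, -0.5]
grip_width: 0.001
grasp_force: 1.4
```

Emit:
arm_command --plan '[{"dp": [-1.5, 0, 0], "spin": 0}, {"dp": [-1.5, 0, 0], "spin": 0}, {"dp": [-1.5, 0, 0], "spin": 0}]'

```text
clock: 6.25
position: [0.5567, 0.1042, 0.2468]
ee_rot: [0.692, 0.722, 0.0, -0.0]
ft_force: [-1.3, 3.0, -1.3]
grip_width: -0.0
grasp_force: 1.8
```

Emit:
arm_command --plan '[{"dp": [-1.5, 0, 0], "spin": 0}, {"dp": [-1.5, 0, 0], "spin": 0}]'

```text
clock: 6.45
position: [0.5568, 0.1007, 0.2468]
ee_rot: [0.692, 0.721, 0.0, 0.0]
ft_force: [1.1, 3.5, -1.5]
grip_width: -0.002
grasp_force: 1.7
```

Emit:
arm_command --plan '[{"dp": [-1.5, 0, 0], "spin": 0}, {"dp": [-1, 0, 0], "spin": 0}]'

```text
clock: 6.65
position: [0.557, 0.098, 0.2468]
ee_rot: [0.693, 0.721, -0.0, 0.0]
ft_force: [0.2, 2.7, -1.9]
grip_width: -0.003
grasp_force: 1.1
```

Emit:
arm_command --plan '[{"dp": [-1.5, 0, 0], "spin": 0}, {"dp": [-1, 0, 0], "spin": 0}]'

```text
clock: 6.85
position: [0.5571, 0.0952, 0.2468]
ee_rot: [0.693, 0.721, -0.0, 0.0]
ft_force: [-0.9, 0.6, -0.6]
grip_width: -0.002
grasp_force: 0.2
```

Emit:
arm_command --plan '[{"dp": [-1, 0, 0], "spin": 0}]'

```text
clock: 6.95
position: [0.5571, 0.0942, 0.2467]
ee_rot: [0.693, 0.721, -0.0, 0.0]
ft_force: [0.6, 0.0, -0.4]
grip_width: -0.005
grasp_force: 0.3
```

Emit:
arm_command --plan '[{"dp": [-1, 0, 0], "spin": 0}]'

```text
clock: 7.05
position: [0.5572, 0.0933, 0.2468]
ee_rot: [0.693, 0.721, -0.0, 0.0]
ft_force: [0.4, -0.4, -0.7]
grip_width: -0.0
grasp_force: 0.0
```

```bash
python3 - <<'E'
from h import *
print(manip.get_obs()["ft_force"],manip.get_obs()["grasp_force"])
E=ext("side")
viewer.camera("side")
for i in range(2):
  for th in ["stop_centre","stop_push","notch","pin"]:
    for r in finder.find_in("side",th)[:2]: print(th,round(r["score"],2),np.round(r["position"],4))
E
```

```text
[ 0.37162897 -0.39115536 -0.72789886] 0.0
stop_centre 0.82 [0.5245 0.0474 0.0851]
stop_push 0.96 [0.5238 0.0495 0.0832]
stop_centre 0.82 [0.5245 0.0474 0.0851]
stop_push 0.96 [0.5238 0.0495 0.0832]
```

The force has dropped to zero, so the stop has snapped ahead of the fingers. A gentle probe will confirm it is held.

Emit:
arm_command --plan '[{"dp": [-1, 0, 0], "spin": 0}]'

```text
clock: 7.6
position: [0.5571, 0.093, 0.2467]
ee_rot: [0.692, 0.722, 0.0, -0.0]
ft_force: [-0.0, 0.0, 0.3]
grip_width: -0.007
grasp_force: 0.0
```

Emit:
arm_command --plan '[{"dp": [-1, 0, 0], "spin": 0}]'

```text
clock: 7.7
position: [0.5572, 0.0918, 0.2467]
ee_rot: [0.692, 0.721, -0.0, -0.0]
ft_force: [-0.0, 0.5, 0.5]
grip_width: -0.001
grasp_force: 0.0
```

Emit:
arm_command --plan '[{"dp": [-0.5, 0, 0], "spin": 0}]'

```text
clock: 7.8
position: [0.5572, 0.0911, 0.2467]
ee_rot: [0.693, 0.721, 0.0, 0.0]
ft_force: [-0.3, -0.6, 0.1]
grip_width: 0.001
grasp_force: 0.0
```

Emit:
arm_command --plan '[{"dp": [-1, 0, 0], "spin": 0}]'

```text
clock: 7.9
position: [0.5572, 0.0903, 0.2467]
ee_rot: [0.692, 0.721, 0.0, 0.0]
ft_force: [0.7, -0.5, -0.0]
grip_width: -0.0
grasp_force: 0.0
```

Emit:
arm_command --plan '[{"dp": [-0.7, 0, 0], "spin": 0}]'

```text
clock: 8.0
position: [0.5573, 0.0897, 0.2468]
ee_rot: [0.692, 0.721, 0.0, -0.0]
ft_force: [0.8, 1.0, -0.2]
grip_width: -0.001
grasp_force: 1.0
```

Contact came at TCP y=0.0897, where it was predicted with the stop in the notch. Retreating, going up and over, then looking.

Emit:
arm_command --plan '[{"dp": [6, 0, 0], "spin": 0}, {"dp": [6, 0, 0], "spin": 0}, {"dp": [0, 0, -30], "spin": 0}, {"dp": [0, 0, -40], "spin": 0}, {"dp": [0, 0, -30], "spin": 0}]'

```text
clock: 8.5
position: [0.5568, 0.1024, 0.3489]
ee_rot: [0.692, 0.722, 0.001, 0.0]
ft_force: [-0.9, 0.0, -0.1]
grip_width: 0.001
grasp_force: 0.0
```

Emit:
arm_command --plan '[{"dp": [-30, -5, 0], "spin": 0}, {"dp": [-40, -5, 0], "spin": 0}, {"dp": [-40, -5, 0], "spin": 0}, {"dp": [-40, -5, 0], "spin": 0}, {"dp": [-40, -5, 0], "spin": 0}]'

```text
clock: 9.0
position: [0.5394, -0.0902, 0.3469]
ee_rot: [0.692, 0.722, 0.0, 0.0]
ft_force: [1.0, 0.5, 0.0]
grip_width: -0.002
grasp_force: 0.0
```

Emit:
arm_command --plan '[{"dp": [-40, -5, 0], "spin": 0}, {"dp": [-40, -5, 0], "spin": 0}, {"dp": [-40, -5, 0], "spin": 0}, {"dp": [-33, -1, 0], "spin": 0}, {"dp": [0, 0, 0], "spin": 0}]'

```text
clock: 9.5
position: [0.5288, -0.2475, 0.3467]
ee_rot: [0.695, 0.719, -0.001, 0.001]
ft_force: [0.2, -0.2, 0.3]
grip_width: -0.001
grasp_force: 0.0
```

```bash
python3 - <<'E'
from h import *
o=manip.get_obs(); print(o["clock"],o["position"],o["ft_force"])
im=viewer.camera("wrist"); cv2.imwrite("pics/w2.png",im)
E=ext("wrist",o)
for th in ["stop_centre","pin","notch","batten_mid"]:
    for r in finder.find_in("wrist",th)[:2]: print(th,round(r["score"],2),np.round(r["position"],4),proj(E,r["position"]))
E
```

```text
9.5 [ 0.52879313 -0.24745246  0.34665653] [ 0.18600267 -0.20855318  0.3223459 ]
stop_centre 0.51 [ 0.5286 -0.1456  0.0478] [283.2364776   75.45359729]
notch 0.46 [ 0.528  -0.1441  0.0492] [282.54884485  73.14423005]
batten_mid 0.83 [ 0.7072 -0.1876  0.0454] [497.8363245  138.76089644]
batten_mid 0.75 [ 0.5267 -0.1455  0.0518] [280.80093802  74.76730648]
```

View pics/w2.png

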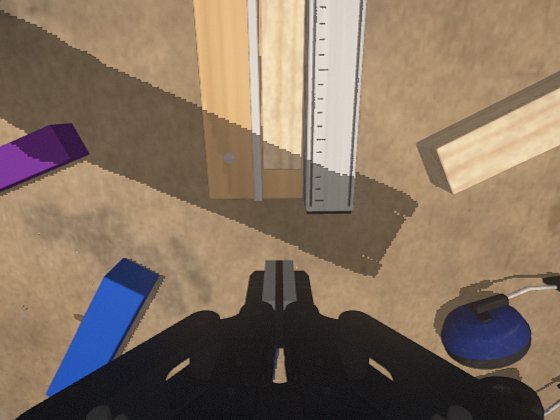

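The picture shows the batten's -y end at about (282,168), the jig end at row 198, and shut fingers at (280,285) in line with it.

```bash
python3 - <<'E'
from h import *
o=manip.get_obs(); E=ext("wrist",o); print(o["position"],o["ee_rot"])
for q,z in [((262,168),.05),((303,168),.05),((305,212),.058),((353,212),.058),((262,198),.018),((249,198),.026)]: print(q,np.round(back(E,q,z),4))
E
```

```text
[ 0.53038868 -0.24113243  0.3466848 ] [ 6.91624871e-01  7.22256838e-01  2.68347849e-04 -1.61095472e-04]
(262, 168) [ 0.5151 -0.2106  0.05  ]
(303, 168) [ 0.5493 -0.2091  0.05  ]
(305, 212) [ 0.5528 -0.245   0.058 ]
(353, 212) [ 0.5933 -0.2433  0.058 ]
(262, 198) [ 0.5144 -0.2457  0.018 ]
(249, 198) [ 0.5026 -0.2439  0.026 ]
```

Emit:
arm_command --plan '[{"dp": [-3, 0, 30], "spin": 0}, {"dp": [0, 0, 30], "spin": 0}, {"dp": [0, 0, 30], "spin": 0}, {"dp": [0, 0, 25], "spin": 0}, {"dp": [0, 0, 15], "spin": 0}]'

```text
clock: 10.25
position: [0.5298, -0.2443, 0.2148]
ee_rot: [0.692, 0.722, -0.0, -0.001]
ft_force: [-0.9, 0.2, -0.4]
grip_width: 0.0
grasp_force: 0.0
```

Emit:
arm_command --plan '[{"dp": [0, 0, 6], "spin": 0}, {"dp": [0, 0, 0], "spin": 0}, {"dp": [0, 0, 0], "spin": 0}]'

```text
clock: 10.55
position: [0.5306, -0.2458, 0.212]
ee_rot: [0.692, 0.722, 0.0, 0.001]
ft_force: [0.4, 0.3, 0.8]
grip_width: -0.0
grasp_force: 0.0
```

Emit:
arm_command --plan '[{"dp": [5, 0, 0], "spin": 0}, {"dp": [4, 0, 0], "spin": 0}, {"dp": [4, 0, 0], "spin": 0}, {"dp": [4, 0, 0], "spin": 0}, {"dp": [5, 0, 0], "spin": 0}]'

```text
clock: 11.05
position: [0.5291, -0.2236, 0.2109]
ee_rot: [0.693, 0.721, 0.0, 0.0]
ft_force: [0.0, -0.9, -0.0]
grip_width: -0.003
grasp_force: 0.3
```

Emit:
arm_command --plan '[{"dp": [7, 0, 0], "spin": 0}, {"dp": [7, 0, 0], "spin": 0}, {"dp": [7, 0, 0], "spin": 0}, {"dp": [7, 0, 0], "spin": 0}, {"dp": [7, 0, 0], "spin": 0}]'

```text
clock: 11.55
position: [0.5277, -0.1882, 0.2107]
ee_rot: [0.692, 0.721, 0.0, 0.0]
ft_force: [-0.6, -0.3, 1.1]
grip_width: -0.002
grasp_force: 0.4
```

Emit:
arm_command --plan '[{"dp": [7, 0, 0], "spin": 0}, {"dp": [7, 0, 0], "spin": 0}, {"dp": [7, 0, 0], "spin": 0}, {"dp": [7, 0, 0], "spin": 0}, {"dp": [7, 0, 0], "spin": 0}]'

```text
clock: 12.05
position: [0.5262, -0.1533, 0.2107]
ee_rot: [0.692, 0.721, 0.0, 0.0]
ft_force: [0.1, -1.1, 0.1]
grip_width: -0.001
grasp_force: 0.3
```

Emit:
arm_command --plan '[{"dp": [7, 0, 0], "spin": 0}, {"dp": [7, 0, 0], "spin": 0}, {"dp": [7, 0, 0], "spin": 0}, {"dp": [7, 0, 0], "spin": 0}, {"dp": [4, 0, 0], "spin": 0}]'

```text
clock: 12.55
position: [0.5249, -0.121, 0.2107]
ee_rot: [0.692, 0.722, 0.0, -0.0]
ft_force: [0.3, -0.8, 0.5]
grip_width: -0.002
grasp_force: 0.3
```

Emit:
arm_command --plan '[{"dp": [3, 0, 0], "spin": 0}, {"dp": [3, 0, 0], "spin": 0}, {"dp": [2, 0, 0], "spin": 0}, {"dp": [2, 0, 0], "spin": 0}, {"dp": [1.5, 0, 0], "spin": 0}]'

```text
clock: 13.05
position: [0.5244, -0.1104, 0.2107]
ee_rot: [0.693, 0.721, 0.0, 0.0]
ft_force: [-0.4, -1.1, 0.9]
grip_width: 0.0
grasp_force: 0.2
```

```bash
python3 - <<'E'
from h import *
im=viewer.camera("side"); cv2.imwrite("pics/s2.png",cv2.resize(im[140:260,220:370],None,fx=5,fy=5,interpolation=cv2.INTER_CUBIC))
E

```

```text
(no output)
```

View pics/s2.png

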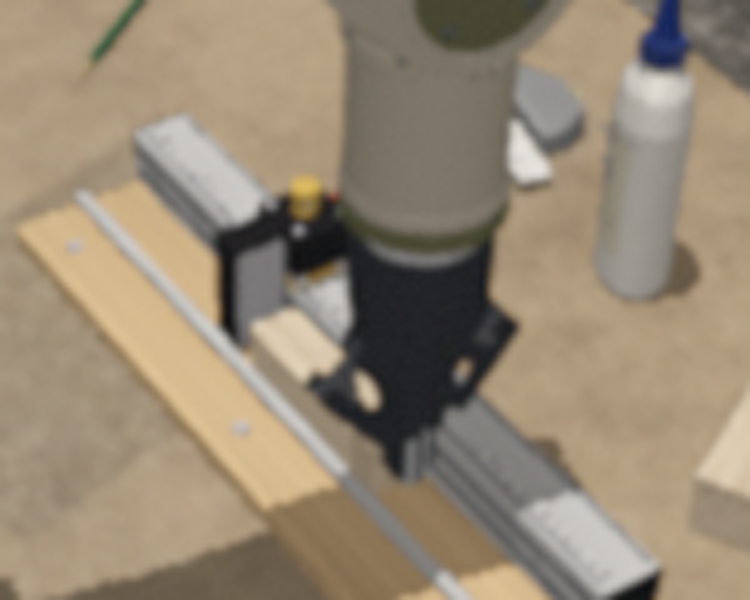

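The batten's end at crop (275,340) is still about 12 mm short of the stop's face at (255,300). Advancing slowly.

Emit:
arm_command --plan '[{"dp": [2, 0, 0], "spin": 0}, {"dp": [2, 0, 0], "spin": 0}, {"dp": [2, 0, 0], "spin": 0}, {"dp": [1.5, 0, 0], "spin": 0}]'

```text
clock: 13.5
position: [0.5242, -0.1027, 0.2107]
ee_rot: [0.692, 0.721, 0.0, 0.0]
ft_force: [0.1, -0.4, 0.8]
grip_width: 0.003
grasp_force: 0.2
```

Emit:
arm_command --plan '[{"dp": [1, 0, 0], "spin": 0}, {"dp": [1, 0, 0], "spin": 0}]'

```text
clock: 13.7
position: [0.5241, -0.1008, 0.2107]
ee_rot: [0.692, 0.721, 0.0, 0.0]
ft_force: [0.0, -0.1, 0.1]
grip_width: -0.004
grasp_force: 0.2
```

Emit:
arm_command --plan '[{"dp": [0.7, 0, 0], "spin": 0}, {"dp": [0.7, 0, 0], "spin": 0}]'

```text
clock: 13.9
position: [0.524, -0.0995, 0.2107]
ee_rot: [0.692, 0.721, 0.0, 0.0]
ft_force: [0.5, 0.0, -0.5]
grip_width: 0.003
grasp_force: 0.2
```

Emit:
arm_command --plan '[{"dp": [0.7, 0, 0], "spin": 0}, {"dp": [0.7, 0, 0], "spin": 0}]'

```text
clock: 14.1
position: [0.524, -0.098, 0.2107]
ee_rot: [0.692, 0.721, 0.0, 0.0]
ft_force: [-0.2, -0.9, -0.5]
grip_width: 0.002
grasp_force: 0.2
```

Emit:
arm_command --plan '[{"dp": [0.5, 0, 0], "spin": 0}, {"dp": [0.5, 0, 0], "spin": 0}]'

```text
clock: 14.3
position: [0.5239, -0.0974, 0.2108]
ee_rot: [0.693, 0.721, -0.0, 0.0]
ft_force: [0.6, -3.5, 0.0]
grip_width: 0.001
grasp_force: 1.4
```

Emit:
arm_command --plan '[{"dp": [0.5, 0, 0], "spin": 0}]'

```text
clock: 14.4
position: [0.5239, -0.0971, 0.2108]
ee_rot: [0.693, 0.721, -0.0, 0.0]
ft_force: [0.8, -4.0, -0.4]
grip_width: -0.004
grasp_force: 2.0
```

Contact came as predicted (-0.0974), and the stop holds 4 N, so it is latched in the notch. Backing off and rising clear.

Emit:
arm_command --plan '[{"dp": [-2, 0, 0], "spin": 0}, {"dp": [-8, 0, 0], "spin": 0}, {"dp": [-10, 0, 0], "spin": 0}, {"dp": [-10, 0, 0], "spin": 0}, {"dp": [-10, 0, 0], "spin": 0}]'

```text
clock: 14.9
position: [0.5255, -0.1378, 0.2107]
ee_rot: [0.693, 0.721, -0.0, 0.0]
ft_force: [0.2, -0.3, 0.0]
grip_width: -0.002
grasp_force: 0.0
```

Emit:
arm_command --plan '[{"dp": [0, 0, -30], "spin": 0}, {"dp": [0, 0, -40], "spin": 0}, {"dp": [0, 0, -40], "spin": 0}, {"dp": [0, 0, -40], "spin": 0}, {"dp": [0, 0, -40], "spin": 0}]'

```text
clock: 15.4
position: [0.5252, -0.1373, 0.4025]
ee_rot: [0.693, 0.721, 0.0, 0.0]
ft_force: [0.5, -0.0, -0.7]
grip_width: 0.002
grasp_force: 0.0
```

Emit:
arm_command --plan '[{"dp": [30, 40, 0], "spin": 0}, {"dp": [40, 40, 0], "spin": 0}, {"dp": [40, 20, 0], "spin": 0}, {"dp": [0, 0, 0], "spin": 0}, {"dp": [0, 0, 0], "spin": 0}]'

```text
clock: 15.9
position: [0.6169, -0.0269, 0.4002]
ee_rot: [0.692, 0.722, -0.0, -0.0]
ft_force: [1.0, 0.2, -0.1]
grip_width: -0.001
grasp_force: 0.0
```

```bash
python3 - <<'E'
from h import *
o=manip.get_obs(); print(o["clock"],o["position"],o["ft_force"])
im=viewer.camera("wrist"); cv2.imwrite("pics/w3.png",cv2.resize(im[:300,60:400],None,fx=2,fy=2,interpolation=cv2.INTER_CUBIC))
for th in ["stop_centre","pin","notch","batten_mid"]:
    for r in finder.find_in("wrist",th)[:2]: print(th,round(r["score"],2),np.round(r["position"],4))
E
```

```text
15.9 [ 0.61685116 -0.0268507   0.40018744] [ 0.99324004  0.18669571 -0.06011696]
stop_centre 0.56 [0.5512 0.0576 0.0961]
pin 0.95 [0.5583 0.0577 0.1183]
notch 0.69 [0.581  0.0548 0.0606]
batten_mid 0.81 [ 0.312  -0.2122  0.0348]
batten_mid 0.73 [ 0.5227 -0.0179  0.0504]
```

View pics/w3.png

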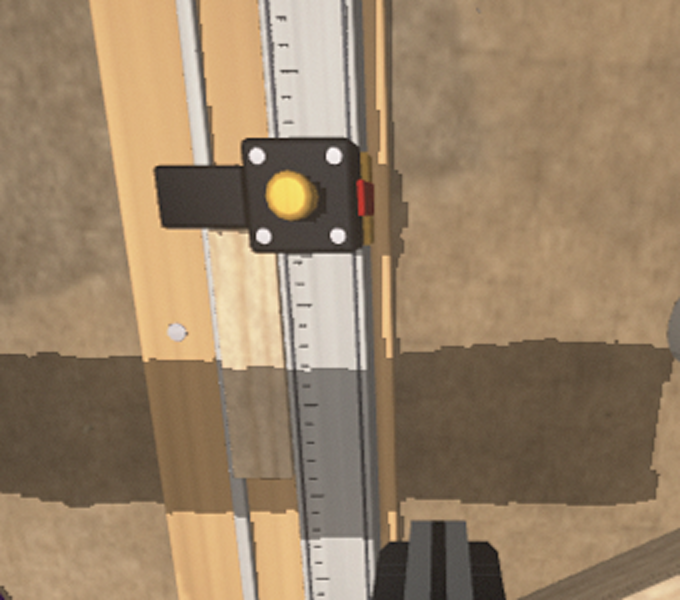

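The stop sits over the clip, level with the red flag at crop (365,197), and the batten's end lies under the stop's block at (245,232). The gripper is clear, so I'm handing in.

```bash
python3 -c "
from workcell import manip
print(manip.hand_in())"
```

```text
the job is handed in; nothing more can be done
None
```

I handed the job in at about 16 s: the stop is in the notch at the red flag, where it held a 4 N push. The batten was pushed against the stop, nothing else was touched, and the gripper is clear; the hand-in returned no verdict.

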